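# Let a jam jar down the gravity rack and brake it by hand

## Task

Push the knob of the jar rack's gate all the way down so that the glass jam jar rolls down the wire track, and keep hands off it until it has rolled past the tall halfway posts. Then catch it on the run, without knocking, gripping or lifting it: with the fingers against its front, give way at its own speed and slow it down gradually, so that it does not stop before the short front posts but comes to a standstill, held there for a second, between these posts and the stop wire. Finally ease it down until it rests against the stop wire, let go of it, and leave the other things on the bench alone.

Things in the scene. Friction and masses are not known exactly. Their poses are not given: they have to be found in the camera images.
- rack: Stand of the jar rack: light wood runners, 610 x 150 mm, fixed to the bench. Origin on the bench top, below the jar's start. x points horizontally down the track (towards the stop), y across it (the gate's knob is on the +y side), z up. Position and heading vary.
- track (a joint): Downhill slope of the wire track, rad (0 = level, 0.053 to 0.065 in use), clamped, does not move; it turns about the y line 60 mm above the rack's origin. The rolling jar gains about 2/3 x 9.81 x (slope - 0.008) minus speed / 0.9 s (m/s2): it reaches the halfway posts in about 1.3 to 1.7 s at 0.21 to 0.3 m/s and would run into the stop wire at up to 0.38 m/s.
- track_start (a point): Point on the track's centre line at the level of the rail tops, below the jar's start; x points downhill along the track. The track is two round wires 60 mm apart under the jar and two side wires at y = +-59 mm whose tops are 25 mm above the rail tops.
- halfway (a point): Point on the track's centre line between the two halfway posts (thin, tall wooden posts with round heads, one each side, heads 58 mm above the rail tops), 200 mm downhill of the jar's start and 35 mm above the rail tops (the height of the jar's axis). x points downhill along the track.
- front (a point): Point on the track's centre line between the two front posts (thick, short wooden posts without heads, 36 mm above the rail tops), 430 mm downhill of the jar's start and 35 mm above the rail tops; x points downhill along the track. A jar resting against the stop wire is 57 mm downhill of it.
- stop: Stop wire across the track's lower end, radius 5 mm, length 110 mm; origin at its middle, 520 mm downhill of the jar's start, 12 mm above the rail tops. x points downhill, y across. A jar resting on it has its axis 33 mm uphill of and 23 mm above this origin; its front then overhangs the wire, so fingers in front of it keep their tips 20 mm or more above the rail tops.
- gate (a joint): Travel of the gate in m: 0 = up (a cross rod standing 14 mm above the rail tops holds the jar), 0.024 = fully down (rod below the rails). Needs about 5 to 6 N to push; stays where it is left. The jar comes free at about 0.013 to 0.016.
- gate_knob (a point): Centre of the top face of the gate's round wooden knob (36 mm diameter, on an upright rod beside the track, 88 mm from its centre line); 132 mm above the bench when up, 108 mm when down.
- jar: Full glass jam jar on its side across the rails: 70 mm diameter, 100 mm long, 0.42 kg (+-25 %), a solid cylinder. Origin on its axis at mid-length, y along the axis; it rolls, so x and z turn. Starts against the gate, axis 35 mm above the rail tops. It may chip above 8 N from the fingers or 6 N from the stop wire, so the fingers meet it while moving downhill only slightly slower than it.
- spare_jar: Bystander: upright jam jar, 70 mm diameter, 100 mm tall; origin under its base.
- mug: Bystander: white mug, 80 mm diameter, 90 mm tall; origin under its base.
- pastry_brush: Bystander: pastry brush lying on the bench; origin under its middle.
Things that resemble listed ones, but are neither listed nor needed, are in the scene too. Leave any blue or green look-alike of the jar alone.

How it is judged:
On the way, in this order (a step that is already met when the one before it is completed fails the run):
1. the gate is pushed down (value of joint gate above 0.018 m), for 0.1 s.
2. the jar rolls freely past the halfway posts, untouched (x of jar in the frame of halfway above 0 m and contact force between jar and the fingers below 0.1 N and linear speed of jar above 0.12 m/s), for 0.1 s.
3. the jar is slowed down gradually: past the halfway posts it takes 0.15 s or more from 0.18 down to 0.11 m/s (x of jar in the frame of halfway above 0 m and x of jar in the frame of stop below -0.043 m and linear speed of jar between 0.11 and 0.18 m/s), for 0.15 s.
4. the jar stands still past the front posts, short of the stop wire, for 0.6 s (x of jar in the frame of front above 0 m and x of jar in the frame of stop below -0.043 m and linear speed of jar below 0.03 m/s), for 0.6 s.
At the end, for the whole second after the job is handed in: The jar rests on the rails against the stop wire (its axis 23 to 41 mm uphill of the wire's centre, within 10 mm of its resting height), slower than 20 mm/s, the gate is down, and the robot touches nothing (x of jar in the frame of stop between -0.041 and -0.023 m and z of jar in the frame of stop between 0.013 and 0.033 m and linear speed of jar below 0.02 m/s and value of joint gate above 0.018 m).
It fails at once if the jar is touched before it has passed the halfway posts (x of jar in the frame of halfway below -0.005 m and contact force between jar and the fingers above 0.3 N).
It fails at once if the jar is knocked or squeezed by the fingers with more than 8 N, or hits the stop wire with more than 6 N (contact force between jar and the fingers above 8 N or contact force between jar and stop above 6 N).
It fails at once if the jar is stopped dead (slower than 0.05 m/s) between the halfway and the front posts (x of jar in the frame of halfway above 0 m and x of jar in the frame of front below -0.005 m and linear speed of jar below 0.05 m/s).
It fails at once if the jar is lifted off or leaves the track (z of jar in the frame of halfway above 0.02 m or z of jar in the frame of halfway below -0.02 m or x of jar in the frame of stop above 0.01 m).
It fails at once if a bystander is disturbed (distance of any of spare_jar, mug, pastry_brush from where it was at the start of the episode above 0.03 m).
It also fails if it takes over 37 s, if anything falls off the work surface, if the arm or the gripper's body presses on something with over 40 N, if the wrist force passes 120 N, or if a joint passes its speed limit or range.

## Robot

A 6-joint arm with a two-finger parallel gripper is mounted at the origin on the work surface. World frame = base frame: x ahead of the robot, y to its left, z up, the work surface at z = 0. Lengths are in m, angles in rad, forces in N, time in s.
With the tool pointing down it reaches from about 0.4 to 0.825 m from the base axis. Payload 7 kg.
Tool frame: the origin (TCP) lies on the centre line of the jaws, within the pads' length; the fingertips stand 22 mm ahead of it and the grasp point (between the pads) lies 3 mm ahead of it; z points along the fingers, y is the line along which they close (so a half turn about z gives the same grasp; the last joint's range is limited). The gripper opens to 88 mm and grips with 3 to 60 N. Pads are 19 mm wide; open, the fingers measure 130 mm over their backs; the gripper's body (78 mm by 193 mm) begins 47 mm behind the grasp point.
Start: joints at [1.56, 0.359, 0.012, 0, -1.224, -0.288], TCP at [0.199, 0.645, 0.249] pointing down, gripper open.
Joint ranges: [-3.07, 3.07], [-1.43, 2.12], [-1.02, 1.25], [-3.03, 1.67], [-3.05, -0], [-3.03, 3.03]. Speed limits (rad/s): [2.39, 2.39, 3.01, 3.14, 3.14, 3.14].

## Interface

Orientations are given as [roll, pitch, yaw] about the fixed x, y, z axes, in that order (R = Rz(yaw) Ry(pitch) Rx(roll)).
In Python, from station import arm gives the robot as it stands.
- The arm moves only by the tool arm_command, never from a script. Its argument "series" is one flat list of numbers, 7 for each row, row after row: the turn, a rotation vector about the tool's x, y, z each as a share of 90 degrees, from -1 to 1, then the shift along the tool's x, y, z each as a share of 0.1 m, from -1 to 1, then the opening, from 0 (shut) to 1 (fully open). A call has 1 to 8 rows; each row is the pose to reach, as a shift and turn from the pose commanded when the call began, along the tool's axes at that moment; what a row does not reach only later rows make up. A row lasts 1/8 s, in which the tool goes at most 62.5 mm and 10.7 degrees, less where a joint would pass 70% of its speed; a pose out of reach is approached as far as the arm can. A call with a number of a shift or a turn outside -1 to 1 is refused whole. A call with a gripper value outside its range is refused whole. The fingers move at their own pace and stop on an object; "force" is the grip in N (left out, the last holds). Time passes only in rows, so rows that repeat a pose let the fingers close. It gives the time, the measured TCP pose, the force, the opening and the grip force at its end, in the units of the state.
- arm.get_state(): the state, without advancing time (a new reading comes with each control period).
- arm.grab_frame(name): name is "scene" or "top" or "wrist"; returns the picture (384x512x3 uint8, blue, green, red); there is no depth.
- arm.camera_model(name): a dict with "fovy" (degrees; the focal length in pixels is half the picture's height over the tangent of half this angle, whatever the lens; pixels are square), "cx", "cy" (the principal point, pixels), "pose" (4x4, takes a point from camera to world coordinates). Camera axes: x right, y down, z forward; pixel columns grow to the right and rows downward; lengths in m; the calibration is good to about 2 mm. A picture is of the moment at which its call begins: read the wrist's pose just before it. camera_model takes no time and is no camera call; for the wrist camera it gives the pose at the moment of the call.
- arm.job_done(): hands the job in; it is judged then, once.
The state is a dict: "t": time; "q": joint angles; "qd": joint speeds; "joint_efforts": joint torques, N m; "eef_pos": TCP position; "ee_rot": TCP orientation; "force": force on the tool from outside, world axes, zero at the start; "moment": the same for the moment, N m; "width": finger opening in m; "gripper_force": force on a finger pad.
Only numpy, scipy, OpenCV 4.12 (cv2) and the standard library are available. Lean on these libraries where they do the work, as an engineer would, in place of code of your own. Each camera call takes 0.05 s, during which the arm holds its last target. There are 200 camera calls.

## Working session

There is one attempt and no reset: what is moved stays moved. The work goes in short steps, Python scripts to look and compute and a tool call to move; the robot and the scene stay as the last step left them, time stands still between calls to the robot, and variables do not carry over. Pictures are saved under pics/ and viewed, at most 10 in all, crops included, and the job is handed in when it is done.

Besides the shell and the picture viewer there is one more tool, called after "Request:" as a command line: name --argument value ..., lists and objects as JSON in quotes. arm_command: Moves the arm, as the interface text tells. Its arguments: {"type":"object","properties":{"series":{"type":"array"},"force":{"type":"number"}},"required":["series"]}

```bash
ls; mkdir -p pics; python3 - <<'E'
from station import arm
import cv2
print(arm.get_state())
for n in("scene","top"):
    cv2.imwrite(f"pics/{n}0.png",arm.grab_frame(n)); m=arm.camera_model(n); print(n,m)
E
```

```text
pics
{'t': 0.0, 'q': array([ 1.56009283e+00,  3.59399494e-01,  1.10858959e-02, -3.64622699e-04,
       -1.22413273e+00, -2.88144819e-01]), 'qd': array([ 0.0014398 , -0.00061429,  0.00057296, -0.00011994, -0.00121194,
        0.00143645]), 'joint_efforts': array([ 7.88056550e-04, -5.82728219e+01,  2.93041205e+01,  6.99707374e+00,
        6.96711868e-03, -1.66646969e-04]), 'eef_pos': array([0.19858915, 0.64465073, 0.24762368]), 'ee_rot': array([ 3.13991326e+00, -1.40297075e-04, -2.98972367e-01]), 'force': array([0.63790373, 0.17425213, 0.08965036]), 'moment': array([ 0.04346694, -0.00220166,  0.02145366]), 'gripper_force': 0.0, 'width': 0.08790987400134627}
scene {'fovy': 52.795667230600905, 'cx': 255.02669792112906, 'cy': 195.31883831943762, 'pose': array([[-0.22149043,  0.83392455, -0.50548179,  1.13665054],
       [ 0.9751616 ,  0.19013349, -0.11361829,  0.15710557],
       [ 0.00135993, -0.51809179, -0.85532394,  1.0553474 ],
       [ 0.        ,  0.        ,  0.        ,  1.        ]])}
top {'fovy': 54.30683655450495, 'cx': 259.790960797179, 'cy': 192.0722377527359, 'pose': array([[-0.01611547, -0.982313  ,  0.18655147,  0.32097501],
       [-0.999501  ,  0.02089601,  0.02368778,  0.03301224],
       [-0.027167  , -0.18607664, -0.98215958,  1.36368963],
       [ 0.        ,  0.        ,  0.        ,  1.        ]])}
```

View pics/scene0.png

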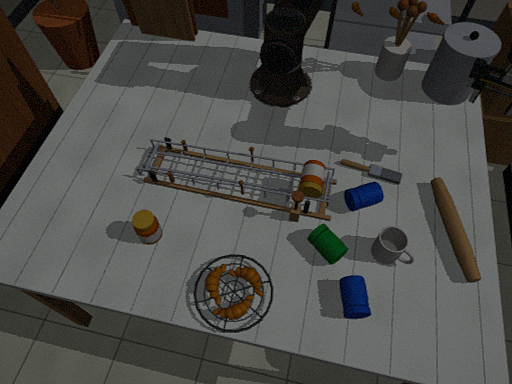

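View pics/top0.png

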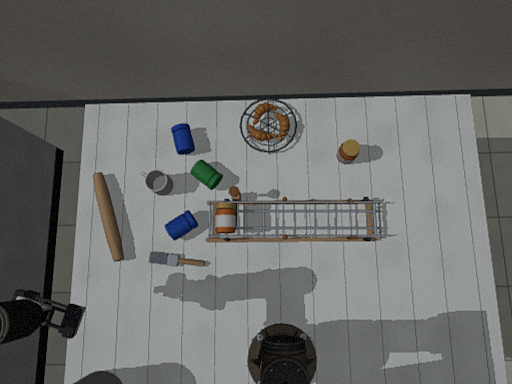

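The two views show the orange jar at the gate (top 226,217), with the knob at top (235,192) and the track running right in the top view (world -y). Look-alikes are blue at (182,139) and (181,225), green at (207,174), and the upright spare jar at (349,150). I choose the horizontal orange/white jar on the rails and check it in a close crop.

```bash
python3 - <<'E'
import cv2,numpy as np
a=cv2.imread("pics/top0.png")[178:252,200:392]; b=cv2.imread("pics/scene0.png")[130:225,130:345]
a=cv2.resize(a,None,fx=4,fy=4,interpolation=cv2.INTER_CUBIC); b=cv2.resize(b,None,fx=3.7,fy=3.7,interpolation=cv2.INTER_CUBIC)
a=cv2.convertScaleAbs(a,alpha=1.4);b=cv2.convertScaleAbs(b,alpha=1.4)
cv2.imwrite("pics/topc.png",a);cv2.imwrite("pics/scenec.png",b);print(a.shape,b.shape)
E
```

```text
(296, 768, 3) (352, 796, 3)
```

View pics/topc.png

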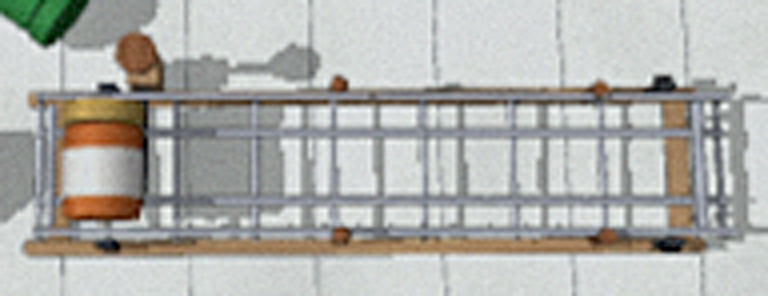

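View pics/scenec.png

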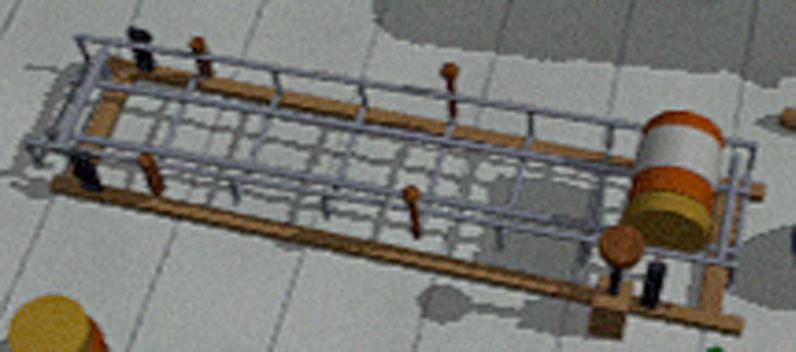

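The crop confirms the choice: orange jar with a white label on the rails, knob at top crop (137,48), halfway heads (339,83)/(342,235), front posts (600,88)/(606,236). Next I fit the rack's pose and slope to both views.

```bash
cat > h.py <<'E'
import numpy as np, json
from station import arm
def project(n,P,m=None):
    m=m or arm.camera_model(n); T=np.linalg.inv(m["pose"]); p=np.atleast_2d(P)@T[:3,:3].T+T[:3,3]
    f=192/np.tan(np.radians(m["fovy"])/2); return np.c_[f*p[:,0]/p[:,2]+m["cx"],f*p[:,1]/p[:,2]+m["cy"]]
def ray(n,u,v):
    m=arm.camera_model(n); f=192/np.tan(np.radians(m["fovy"])/2)
    return m["pose"][:3,3], m["pose"][:3,:3]@np.array([(u-m["cx"])/f,(v-m["cy"])/f,1])
def track(p,s,y,h,):  # point s downhill, y across, h above rail tops
    x0,y0,yaw,a=p[:4]; c,d=np.cos(yaw),np.sin(yaw)
    X=s*np.cos(a)+h*np.sin(a); Z=.06-s*np.sin(a)+h*np.cos(a)
    return np.array([x0+c*X-d*y, y0+d*X+c*y, Z])
E
python3 - <<'E'
from h import *
from scipy.optimize import least_squares
from collections import OrderedDict
top=np.array([[137,48],[339,83],[342,235],[600,88],[606,236]])/4+[200,178]
sc=np.array([[622,240],[412,192],[450,70],[149,158],[198,43]])/3.7+[130,130]
def knob(p):
    x0,y0,yaw=p[:3];c,d=np.cos(yaw),np.sin(yaw);k=p[6]
    return np.array([x0+c*k-d*.088,y0+d*k+c*.088,.130])
def pts(p): return np.array([knob(p),track(p,.2,p[4],.054),track(p,.2,-p[4],.054),track(p,.43,p[5],.034),track(p,.43,-p[5],.034)])
def res(p): return np.r_[(project("top",pts(p))-top).ravel(),(project("scene",pts(p))-sc).ravel(),(p[3]-.059)/.006]
r=least_squares(res,[.45,.15,-1.57,.059,.07,.07,.03]); p=r.x
print(p.round(4)); print(r.fun.round(2))
print("knob",knob(p),"start",track(p,0,0,0),"half",track(p,.2,0,.035),"front",track(p,.43,0,.035),"stop",track(p,.52,0,.012))
np.save("p.npy",p)
for n in("top","scene"): print(n,project(n,[track(p,0,0,.035),track(p,0,0,.07),track(p,.52,0,.012)]).round(1))
for n,(u,v),z in(("spare",(349,155),.05),("mug",(158,183),.045)):
    o,d=ray("top",u,v); print(n,o+d*(z-o[2])/d[2])
# jar measured along the track by its white label / orange colour
import cv2
im=cv2.imread("pics/top0.png");hsv=cv2.cvtColor(im,cv2.COLOR_BGR2HSV)
print(hsv[217,226],im[217,226],hsv[212,222],hsv[230,226],hsv[203,226])
E
```

```text
[ 0.4754  0.1834 -1.5872  0.0609  0.0639  0.0636  0.0317]
[-0.49  0.41 -0.26 -0.1  -0.55 -0.48 -0.31  0.1  -0.16 -0.23 -0.48  0.32
 -0.41 -0.36 -0.17 -0.78 -0.36  0.05 -0.   -0.16  0.32]
knob [0.56287275 0.15029061 0.13      ] start [0.47540434 0.18340403 0.06      ] half [ 0.47209359 -0.01832875  0.08275794] front [ 0.46832644 -0.24787113  0.06875425] stop [ 0.46687532 -0.33629188  0.04031721]
top [[225.8 217.7]
 [225.2 216.4]
 [374.2 219.1]]
scene [[311.6 178.8]
 [312.4 172. ]
 [152.7 156.6]]
spare [ 0.70009445 -0.26023447  0.05      ]
mug [0.61282974 0.43390348 0.045     ]
[ 50   5 143] [140 143 141] [ 11 182 140] [ 11 176 120] [ 22 150 119]
```

Request:
arm_command --series '[0, 0, 0.11, 0.2, 0.1, 0, 0.5, 0, 0, 0.22, 0.4, 0.25, 0, 0, 0, 0, 0.33, 0.6, 0.4, 0, 0, 0, 0, 0.44, 0.8, 0.5, 0, 0, 0, 0, 0.55, 1, 0.65, 0, 0, 0, 0, 0.66, 1, 0.75, 0, 0, 0, 0, 0.77, 1, 0.75, 0, 0, 0, 0, 0.82, 1, 0.75, 0, 0]'

```text
t: 1.1
eef_pos: [0.2722, 0.5435, 0.2483]
ee_rot: [3.141, -0.001, -1.591]
force: [0.2, -1.2, -0.4]
width: 0.0131
gripper_force: 0.0
```

```bash
python3 -c "
from h import *
s=arm.get_state()
for k in('t','q','qd','eef_pos','ee_rot','force','width'):print(k,np.round(s[k],4))"
```

```text
t 1.1
q [ 1.4274e+00  2.4990e-01 -1.4280e-01 -2.0000e-04 -1.1788e+00 -1.4476e+00]
qd [ 2.50e-03  4.40e-03  1.80e-03  4.00e-04  1.60e-03 -5.88e-01]
eef_pos [0.2722 0.5435 0.2483]
ee_rot [ 3.1413e+00 -6.0000e-04 -1.5911e+00]
force [ 0.1779 -1.1937 -0.364 ]
width 0.0131
```

Request:
arm_command --series '[0, 0, 0, 0.5, -0.37, 0, 0, 0, 0, 0, 0.97, -0.74, 0, 0]'

```text
t: 1.35
eef_pos: [0.3448, 0.4446, 0.248]
ee_rot: [3.141, -0.001, -1.585]
force: [0.8, 1.0, 1.0]
width: 0.0007
gripper_force: 0.0
```

Request:
arm_command --series '[0, 0, 0, 0.5, -0.37, 0, 0, 0, 0, 0, 0.97, -0.74, 0, 0]'

```text
t: 1.6
eef_pos: [0.4177, 0.3458, 0.2485]
ee_rot: [3.141, -0.0, -1.586]
force: [0.6, 0.3, 0.7]
width: 0.0008
gripper_force: 0.0
```

Request:
arm_command --series '[0, 0, 0, 0.5, -0.37, 0, 0, 0, 0, 0, 0.97, -0.74, 0, 0]'

```text
t: 1.85
eef_pos: [0.4902, 0.2475, 0.2485]
ee_rot: [3.142, 0.0, -1.587]
force: [0.7, 1.2, -0.5]
width: 0.0003
gripper_force: 0.0
```

Request:
arm_command --series '[0, 0, 0, 0.5, -0.37, 0, 0, 0, 0, 0, 0.97, -0.74, 0.2, 0, 0, 0, 0, 0.97, -0.74, 0.6, 0, 0, 0, 0, 0.97, -0.74, 0.6, 0]'

```text
t: 2.35
eef_pos: [0.5602, 0.1494, 0.1854]
ee_rot: [3.136, -0.003, -1.589]
force: [0.2, -0.2, 0.8]
width: 0.0001
gripper_force: 0.0
```

```bash
python3 - <<'E'
from h import *; import cv2
s=arm.get_state()
for k in('t','q','eef_pos','ee_rot','force','width'):print(k,np.round(s[k],4))
m=arm.camera_model("wrist"); cv2.imwrite("pics/w1.png",arm.grab_frame("wrist")); print(m)
E
```

```text
t 2.35
q [ 5.9720e-01  2.5650e-01 -2.8550e-01 -1.0000e-03 -1.0357e+00 -6.1500e-01]
eef_pos [0.5602 0.1494 0.1854]
ee_rot [ 3.1355 -0.0032 -1.589 ]
force [ 0.2424 -0.1895  0.8182]
width 0.0001
{'fovy': 71.25052968893031, 'cx': 261.7459080996612, 'cy': 190.32637636001755, 'pose': array([[-0.99982685,  0.01847418, -0.00223194,  0.55952842],
       [ 0.01738914,  0.97026915,  0.24140295,  0.08371893],
       [ 0.00662531,  0.24132234, -0.9704224 ,  0.32183476],
       [ 0.        ,  0.        ,  0.        ,  1.        ]])}
```

View pics/w1.png

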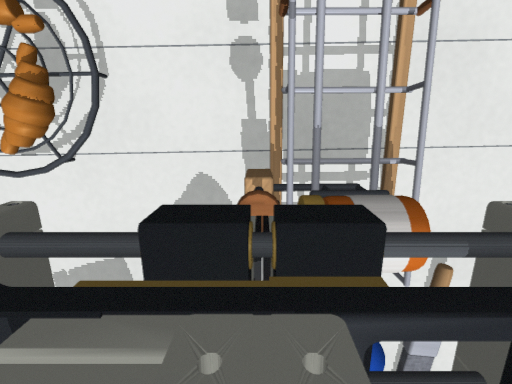

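```bash
cat >> h.py <<'E'
import cv2
P=np.load("p.npy")
def jar_s(im,n,h=.05):
    """downhill position of the orange bands, and pixel count"""
    q=cv2.GaussianBlur(im,(3,3),0); hsv=cv2.cvtColor(q,cv2.COLOR_BGR2HSV)
    H,S,V=[hsv[...,i] for i in range(3)]
    m=(H>=6)&(H<=14)&(S>150)&(V>70)
    v,u=np.nonzero(m); M=arm.camera_model(n); f=192/np.tan(np.radians(M["fovy"])/2)
    d=np.c_[(u-M["cx"])/f,(v-M["cy"])/f,np.ones(len(u))]@M["pose"][:3,:3].T; o=M["pose"][:3,3]
    x0,y0,yaw,a=P[:4]; c,sn=np.cos(yaw),np.sin(yaw)
    nrm=np.array([c*np.sin(a),sn*np.sin(a),np.cos(a)]); k=((track(P,0,0,h)-o)@nrm)/(d@nrm); w=o+d*k[:,None]
    e=np.array([c*np.cos(a),sn*np.cos(a),-np.sin(a)]); L=w-track(P,0,0,h)
    s=L@e; y=L@np.array([-sn,c,0]); g=(np.abs(y)<.05)&(s>-.06)&(s<.56)
    s=s[g]
    if len(s)<8: return None
    med=np.median(s); s=s[abs(s-med)<.04]; return round((s.min()+s.max())/2,4),round(s.mean(),4),round(np.ptp(s),4),len(s)
def s_tcp(st):
    x0,y0,yaw,a=P[:4]; c,sn=np.cos(yaw),np.sin(yaw); d=st["eef_pos"]-track(P,0,0,0)
    X,Y=c*d[0]+sn*d[1],-sn*d[0]+c*d[1]
    return round(X,4),round(Y,4),round(st["eef_pos"][2]-.022-(.06-X*np.tan(a)),4)  # tip height above rails
E
python3 - <<'E'
from h import *
for n in("top","scene"): print(n,jar_s(cv2.imread(f"pics/{n}0.png"),n))
print(s_tcp(arm.get_state()))
E
```

```text
top (np.float64(-0.0037), np.float64(-0.0045), np.float64(0.0574), 159)
scene (np.float64(-0.0089), np.float64(-0.0094), np.float64(0.0482), 110)
(np.float64(0.0314), np.float64(0.0865), np.float64(0.1077))
```

Request:
arm_command --series '[0, 0, 0, 0, 0, 0.2, 0, 0, 0, 0, 0, 0, 0.3, 0, 0, 0, 0, 0, 0, 0.43, 0, 0, 0, 0, 0, 0, 0.55, 0, 0, 0, 0, 0, 0, 0.57, 0]'

```text
t: 3.02
eef_pos: [0.5624, 0.1522, 0.1321]
ee_rot: [-3.14, 0.001, -1.586]
force: [-1.2, 1.5, 4.3]
width: 0.0007
gripper_force: 1.9
```

```bash
python3 - <<'E'
from h import *
s=arm.get_state(); print(s_tcp(s),s['eef_pos'],s['force'])
t=s['t']; print(t,jar_s(arm.grab_frame("top"),"top"))
E
```

```text
(np.float64(0.0297), np.float64(0.0875), np.float64(0.0519)) [0.5624043  0.15224261 0.13210888] [-1.21886444  1.54197917  4.28262645]
3.025 (np.float64(0.0124), np.float64(0.0115), np.float64(0.0604), 75)
```

Request:
arm_command --series '[0, 0, 0, 0, 0, 0.06, 0, 0, 0, 0, 0.2, 0, -0.2, 0, 0, 0, 0, 0.6, 0.3, -0.25, 0.5, 0, 0, 0, 1.0, 0.7, -0.25, 0.5]'

```text
t: 3.58
eef_pos: [0.49, 0.0515, 0.157]
ee_rot: [-3.141, 0.0, -1.587]
force: [-0.5, -1.4, 0.1]
width: 0.0147
gripper_force: 0.0
```

Request:
arm_command --series '[0, 0, 0, 0.5, 0.2, 0, 0.5, 0, 0, 0, 1.0, 0.2, 0.2, 0.5]'

```text
t: 3.82
eef_pos: [0.4683, -0.0482, 0.1383]
ee_rot: [-3.138, 0.001, -1.585]
force: [1.1, 0.5, 0.2]
width: 0.0347
gripper_force: 0.0
```

```bash
python3 - <<'E'
from h import *
s=arm.get_state(); print(s['t'],s_tcp(s),s['force'],s['width'])
a=arm.grab_frame("top");b=arm.grab_frame("scene")
print(jar_s(a,"top"),jar_s(b,"scene"))
E
```

```text
3.825 (np.float64(0.2317), np.float64(-0.0033), np.float64(0.0704)) [1.07197138 0.50843787 0.23883039] 0.03473782994487038
None (np.float64(0.1237), np.float64(0.1218), np.float64(0.0532), 111)
```

Request:
arm_command --series '[0, 0, 0, 0.25, -0.03, 0.21, 0.5, 0, 0, 0, 0.48, -0.03, 0.41, 0.5]'

```text
t: 4.18
eef_pos: [0.4715, -0.0958, 0.0955]
ee_rot: [-3.14, 0.0, -1.587]
force: [0.2, -0.3, 0.2]
width: 0.0437
gripper_force: 0.0
```

```bash
python3 - <<'E'
from h import *
s=arm.get_state(); print(s['t'],s_tcp(s),s['force'],s['width'])
b=arm.grab_frame("scene"); print(jar_s(b,"scene")); cv2.imwrite("pics/s2.png",b)
E
```

```text
4.175 (np.float64(0.2792), np.float64(0.0006), np.float64(0.0306)) [ 0.18892272 -0.2914303   0.17861857] 0.04370250084679577
(np.float64(0.1837), np.float64(0.1819), np.float64(0.0558), 114)
```

```bash
python3 - <<'E'
from h import *
b=cv2.imread("pics/s2.png")[110:230,130:340]
cv2.imwrite("pics/s2c.png",cv2.convertScaleAbs(cv2.resize(b,None,fx=3.7,fy=3.7,interpolation=cv2.INTER_CUBIC),alpha=1.4))
st=arm.get_state();S=s_tcp(st)[0]
for s in(.182,.192,.202): print(s,((project("scene",[track(P,s,-.05,.035),track(P,s,.05,.035),track(P,s+.035,.05,.035),track(P,s-.035,.05,.035),track(P,s,.05,.07),track(P,s,.05,0)])-[130,110])*3.7).round(0).tolist())
print("finger",((project("scene",[track(P,S-.0095,.043,.031),track(P,S+.0095,.043,.031)])-[130,110])*3.7).round(0).tolist())
E
```

```text
0.182 [[467.0, 171.0], [438.0, 268.0], [397.0, 260.0], [480.0, 275.0], [435.0, 243.0], [441.0, 291.0]]
0.192 [[456.0, 169.0], [426.0, 265.0], [385.0, 258.0], [468.0, 273.0], [423.0, 241.0], [430.0, 289.0]]
0.202 [[445.0, 168.0], [415.0, 263.0], [373.0, 256.0], [456.0, 271.0], [411.0, 239.0], [418.0, 287.0]]
finger [[336.0, 245.0], [314.0, 242.0]]
```

View pics/s2c.png

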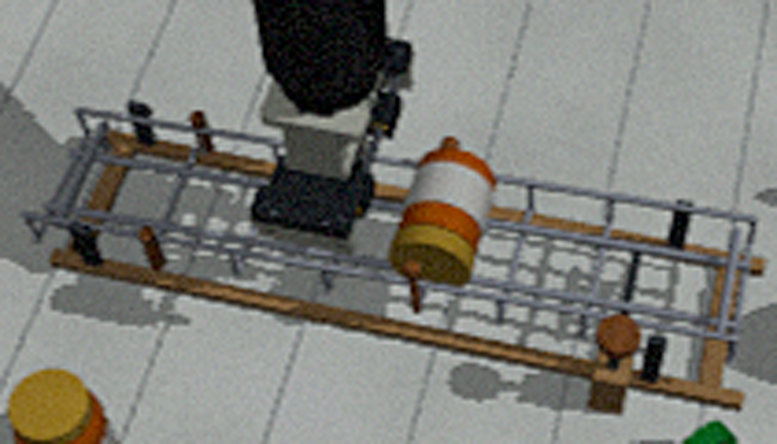

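Request:
arm_command --series '[0, 0, 0, 0.08, 0, 0.005, 0.5, 0, 0, 0, 0.28, 0, 0.017, 0.5, 0, 0, 0, 0.52, 0, 0.032, 0.5, 0, 0, 0, 0.765, 0, 0.047, 0.5, 0, 0, 0, 1.0, 0, 0.061, 0.5]'

```text
t: 4.85
eef_pos: [0.4703, -0.1957, 0.0905]
ee_rot: [-3.14, -0.0, -1.586]
force: [0.1, 0.3, -0.4]
width: 0.0437
gripper_force: 0.0
```

```bash
python3 - <<'E'
from h import *
s=arm.get_state(); print(s['t'],s_tcp(s),s['force'],s['eef_pos'],s['ee_rot'])
E
```

```text
4.85 (np.float64(0.3791), np.float64(0.0011), np.float64(0.0316)) [ 0.05714528  0.34323614 -0.43676408] [ 0.47025621 -0.19569119  0.0905143 ] [-3.13995825e+00 -2.70248631e-04 -1.58576211e+00]
```

Request:
arm_command --series '[0, 0, 0, 0.213, 0, 0.023, 0.5, 0, 0, 0, 0.405, 0, 0.05, 0.5, 0, 0, 0, 0.576, 0, 0.075, 0.5, 0, 0, 0, 0.725, 0, 0.09, 0.5, 0, 0, 0, 0.853, 0, 0.1, 0.5, 0, 0, 0, 0.96, 0, 0.105, 0.5]'

```text
t: 5.6
eef_pos: [0.4678, -0.292, 0.079]
ee_rot: [3.142, 0.0, -1.587]
force: [0.6, 0.5, 0.2]
width: 0.0437
gripper_force: 0.0
```

Request:
arm_command --series '[0, 0, 0, 0.086, 0, 0.005, 0.5, 0, 0, 0, 0.15, 0, 0.009, 0.5, 0, 0, 0, 0.193, 0, 0.012, 0.5, 0, 0, 0, 0.215, 0, 0.013, 0.5, 0, 0, 0, 0.215, 0, 0.013, 0.5, 0, 0, 0, 0.215, 0, 0.013, 0.5]'

```text
t: 6.35
eef_pos: [0.4675, -0.3127, 0.0778]
ee_rot: [-3.142, -0.0, -1.587]
force: [-0.9, -0.8, 1.1]
width: 0.044
gripper_force: 0.5
```

```bash
python3 - <<'E'
from h import *
s=arm.get_state(); print(s['t'],s_tcp(s),s['force'],s['eef_pos'],s['ee_rot'])
a=arm.grab_frame("scene");print(jar_s(a,"scene"));b=arm.grab_frame("scene");print(jar_s(b,"scene"))
cv2.imwrite("pics/s3.png",b);b=b[110:230,130:340]
cv2.imwrite("pics/s3c.png",cv2.convertScaleAbs(cv2.resize(b,None,fx=3.7,fy=3.7,interpolation=cv2.INTER_CUBIC),alpha=1.4))
for s in(.43,.45,.477): print(s,((project("scene",[track(P,s,-.05,.035),track(P,s,.05,.035),track(P,s+.035,.05,.035),track(P,s-.035,.05,.035),track(P,s,.05,.07),track(P,s,.05,0)])-[130,110])*3.7).round(0).tolist())
E
```

```text
6.35 (np.float64(0.4962), np.float64(0.0003), np.float64(0.026)) [-0.90451187 -0.82427185  1.0992977 ] [ 0.46751946 -0.3127353   0.07778109] [-3.14150601e+00 -1.45584105e-04 -1.58657912e+00]
(np.float64(0.4427), np.float64(0.4398), np.float64(0.0631), 125)
(np.float64(0.4433), np.float64(0.4402), np.float64(0.0618), 120)
0.43 [[193.0, 128.0], [153.0, 218.0], [114.0, 212.0], [192.0, 225.0], [143.0, 193.0], [163.0, 242.0]]
0.45 [[171.0, 124.0], [131.0, 215.0], [92.0, 208.0], [170.0, 221.0], [120.0, 190.0], [141.0, 239.0]]
0.477 [[143.0, 120.0], [101.0, 210.0], [63.0, 203.0], [140.0, 216.0], [90.0, 184.0], [112.0, 234.0]]
```

View pics/s3c.png

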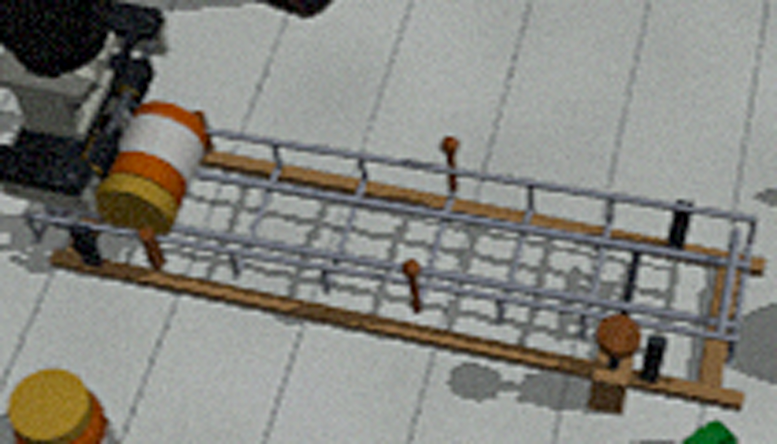

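Request:
arm_command --series '[0, 0, 0, 0, 0, 0, 0.5, 0, 0, 0, 0, 0, 0, 0.5, 0, 0, 0, 0, 0, 0, 0.5, 0, 0, 0, 0, 0, 0, 0.5, 0, 0, 0, 0, 0, 0, 0.5, 0, 0, 0, 0, 0, 0, 0.5]'

```text
t: 7.2
eef_pos: [0.4675, -0.3128, 0.0776]
ee_rot: [-3.142, 0.0, -1.587]
force: [-0.6, -0.0, 0.7]
width: 0.0438
gripper_force: 0.3
```

Request:
arm_command --series '[0, 0, 0, 0.02, 0, 0, 0.5, 0, 0, 0, 0.05, 0, 0, 0.5, 0, 0, 0, 0.08, 0, 0, 0.5, 0, 0, 0, 0.11, 0, 0, 0.5, 0, 0, 0, 0.14, 0, 0, 0.5, 0, 0, 0, 0.17, 0, 0, 0.5, 0, 0, 0, 0.2, 0, 0, 0.5, 0, 0, 0, 0.23, 0, 0, 0.5]'

```text
t: 8.2
eef_pos: [0.4671, -0.336, 0.0777]
ee_rot: [3.142, -0.0, -1.587]
force: [-0.1, -0.9, 0.4]
width: 0.0437
gripper_force: 0.0
```

Request:
arm_command --series '[0, 0, 0, 0.03, 0, 0, 0.5, 0, 0, 0, 0.06, 0, 0, 0.5, 0, 0, 0, 0.08, 0, 0, 0.5, 0, 0, 0, 0.1, 0, 0, 0.5, 0, 0, 0, 0.12, 0, 0, 0.5, 0, 0, 0, 0.14, 0, 0, 0.5, 0, 0, 0, 0.16, 0, 0, 0.5, 0, 0, 0, 0.18, 0, 0, 0.5]'

```text
t: 9.2
eef_pos: [0.4668, -0.3539, 0.0777]
ee_rot: [-3.142, 0.0, -1.587]
force: [0.1, -0.5, 0.3]
width: 0.0439
gripper_force: 0.0
```

Request:
arm_command --series '[0, 0, 0, 0.02, 0, 0, 0.5, 0, 0, 0, 0.04, 0, 0, 0.5, 0, 0, 0, 0.06, 0, 0, 0.5, 0, 0, 0, 0.08, 0, 0, 0.5, 0, 0, 0, 0.12, 0, 0, 0.5]'

```text
t: 9.82
eef_pos: [0.4666, -0.3659, 0.0777]
ee_rot: [-3.142, 0.0, -1.587]
force: [-0.0, -0.4, 0.4]
width: 0.0438
gripper_force: 0.0
```

```bash
python3 - <<'E'
from h import *
s=arm.get_state(); print(s['t'],s_tcp(s),s['force'])
b=arm.grab_frame("scene");print(jar_s(b,"scene"));b=b[110:230,120:330]
cv2.imwrite("pics/s4c.png",cv2.convertScaleAbs(cv2.resize(b,None,fx=3.7,fy=3.7,interpolation=cv2.INTER_CUBIC),alpha=1.4))
for s in(.477,.487): print(s,((project("scene",[track(P,s,.05,.035),track(P,s+.035,.05,.035),track(P,s-.035,.05,.035)])-[120,110])*3.7).round(0).tolist())
E
```

```text
9.825 (np.float64(0.5494), np.float64(0.0003), np.float64(0.0292)) [-0.04873336 -0.4055537   0.39691485]
(np.float64(0.4816), np.float64(0.48), np.float64(0.0671), 123)
0.477 [[138.0, 210.0], [100.0, 203.0], [177.0, 216.0]]
0.487 [[127.0, 208.0], [89.0, 201.0], [166.0, 214.0]]
```

View pics/s4c.png

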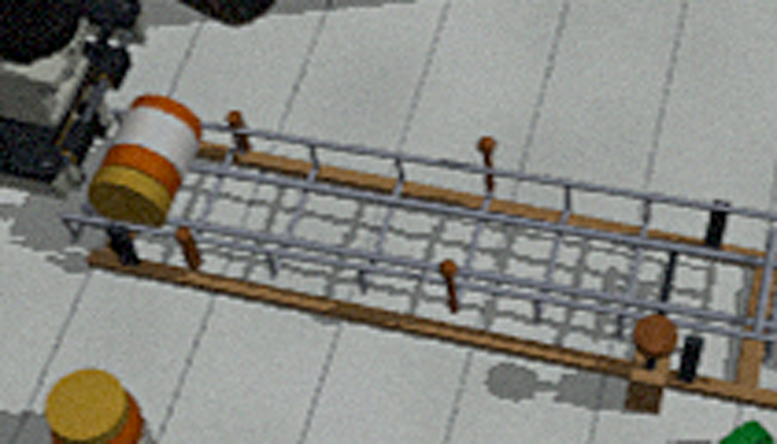

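Request:
arm_command --series '[0, 0, 0, 0.2, 0, 0, 0.5, 0, 0, 0, 0.3, 0, -0.3, 0.5, 0, 0, 0, 0.3, 0, -0.7, 0.5, 0, 0, 0, 0.3, 0, -1, 0.5, 0, 0, 0, 0.3, 0, -1, 0.5, 0, 0, 0, 0.3, 0, -1, 0.5]'

```text
t: 10.62
eef_pos: [0.4657, -0.3961, 0.1772]
ee_rot: [3.141, 0.0, -1.587]
force: [0.2, -0.1, 0.2]
width: 0.0438
gripper_force: 0.0
```

```bash
python3 - <<'E'
from h import *
s=arm.get_state(); print(s['t'],s_tcp(s),s['force'])
print([jar_s(arm.grab_frame("scene"),"scene") for _ in range(3)])
print(arm.job_done())
E
```

```text
10.625 (np.float64(0.5796), np.float64(-0.0002), np.float64(0.1305)) [ 0.20591517 -0.08680613  0.15085373]
[(np.float64(0.4821), np.float64(0.4801), np.float64(0.0628), 119), (np.float64(0.4828), np.float64(0.4806), np.float64(0.0644), 119), (np.float64(0.4828), np.float64(0.4804), np.float64(0.0644), 118)]
the job is handed in; nothing more can be done
None
```

The job is handed in (no verdict came back): the gate was pushed down, the jar was caught on the run and held still past the front posts, then eased onto the stop wire and let go, and in the last camera frames it was at rest there.

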